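# Zero the light-dose dial and hold the dish viewer's shutter open

## Task

On the white dish viewer, first turn the black light-dose dial back (anticlockwise seen from above) to its zero stop at the red tick. Then pull the spring-return shutter by its orange tab, towards the viewer's front, until its black pointer stands level with the middle of the red clip, and hold it there: finish while still holding the shutter open, as it springs shut when let go. Leave the loose things on and around the viewer where they are.

Things in the scene. Friction and masses are not known exactly. Their poses are not given: they have to be found in the camera images.
- viewer: Low white box fixed to the bench, 300 x 300 mm, deck 60 mm above the bench. Origin: centre of its underside; front = its -x side (towards the robot), +y its left, z up. On the right half (y = -60 mm) a dark shutter plate slides along x between two rails (tops 70 mm above the bench) over a round window; the dial is on the left half. Its highest part is the tab, 107 mm above the bench.
- dial (a joint): Angle of the dial in rad: 0 at its zero stop, growing clockwise seen from above, up to 2.6. About 0.03 N m of friction; stays where it is left. At 0 its white pointer end points along the viewer's +x (to the rear, at the red tick), so the grip bar's direction is the viewer's yaw minus this angle.
- dial_grip (a point): Point on the dial's vertical axis at grip height, 94 mm above the bench and 10 mm below the top of its upright black grip bar. The bar is 14 mm thick, 46 mm long and stands 32 mm above a round skirt (52 mm across, top 72 mm above the bench). A white line on the bar and a white tongue at the skirt show the pointer end.
- shutter (a joint): Travel of the shutter in m: 0 shut, growing as it is pulled towards the viewer's front (viewer's -x), up to 0.095 at the end stop. A spring pulls it shut with 2 N at 0, rising by 1 N per 10 mm.
- shutter_tab (a point): Centre of the top of the shutter's upright orange pull tab, 107 mm above the bench. The tab is 12 mm thick along the viewer's x, 40 mm wide along its y; the plate's top is 68 mm above the bench, an orange foot round the tab 71 mm. Moves with the shutter.
- shutter_pointer (a point): Tip of the shutter's thin black pointer, beside the scale strip, 60 mm to the left (viewer's +y) of the tab's centre and at the same place along the viewer's x. Moves with the shutter.
- mark: Red clip, 12 mm wide along the viewer's x, 22 mm deep, 12 mm tall, on the white scale strip just left of the pointer's path. Fixed during a run, but set 52 to 80 mm of travel from shut, differing each time. Origin: centre of its underside; axes as the viewer's. The pointer is level with it when both have the same place along the viewer's x.
- sample_pot: Small clear pot with a yellow lid, 36 mm wide, 50 mm tall, loose on the viewer's deck at the rear left. Origin: centre of its underside. Leave it alone.
- media_bottle: Square clear bottle of pink medium with a red cap, 60 x 60 mm, 100 mm tall, loose on the bench at the viewer's left. Origin: centre of its underside. Leave it alone.
- culture_flask: Clear flat flask with a blue cap, about 155 x 75 mm, 34 mm tall, lying on the bench at the viewer's right. Origin: on its underside near the middle. Leave it alone.
- dish_stack: Stack of three round dishes, 57 mm wide, 44 mm tall, on the bench in front of the viewer. Origin: centre of its underside. Leave it alone.
- tip_box: Blue and white pipette-tip box, 120 x 85 mm, 60 mm tall, loose on the bench at the viewer's left, near its front. Origin: centre of its underside. Leave it alone.
- bench_timer: Yellow bench timer lying flat, 50 x 70 mm, 22 mm thick, on the bench at the viewer's right, near its front. Origin: centre of its underside. Leave it alone.

How it is judged:
By the outcome, as a careful person would: the job done as asked, in the order asked, and still so for the second after the job is handed in, while the arm keeps its last pose, push and grip.
It also fails if it takes over 64 s, if anything falls off the work surface, if the arm or the gripper's body presses on something with over 40 N, if the wrist force passes 120 N, or if a joint passes its speed limit or range.

## Robot

A 6-joint arm with a two-finger parallel gripper is mounted at the origin on the work surface. World frame = base frame: x ahead of the robot, y to its left, z up, the work surface at z = 0. Lengths are in m, angles in rad, forces in N, time in s.
With the tool pointing down it reaches from about 0.375 to 0.9 m from the base axis. Payload 3.1 kg.
Tool frame: the origin (TCP) lies between the finger pads; the fingertips stand manip.nose_length ahead of it and the grasp point (between the pads) lies 5 mm behind it (manip.nose_length is the distance from the TCP to the fingertips, in m); z points along the fingers, y is the line along which they close (so a half turn about z gives the same grasp; the last joint's range is limited). The gripper opens to 85 mm and grips with 20 to 120 N. Pads are 22 mm wide; open, the fingers measure 114 mm over their backs; the gripper's body (76 mm by 85 mm) begins 54 mm behind the grasp point. The pads swing forward as they close: fully open they stand 13 mm farther back than shut.
Start: joints at [1.056, 0.527, 1.433, -0, 1.181, -0.178], TCP at [0.207, 0.59, 0.208] pointing down, gripper open.
Joint ranges: [-3.08, 3.08], [-0.75, 2.2], [0.22, 2.44], [-1.43, 4.57], [0, 2.65], [-2.85, 2.85]. Speed limits (rad/s): [2.79, 2.79, 3.14, 3.14, 3.14, 3.14].

## Interface

Orientations are given as a unit quaternion [x, y, z, w].
In Python, from station import monitor, eyes, job, manip gives the robot as it stands.
- The arm moves only by the shell command python3 -m pendant 'ROWS' [FORCE]. ROWS is JSON, a list that holds one entry, the list of rows, each a list of 7 numbers: the shift along the tool's x, y, z as a fraction of full scale, then the turn, a rotation vector about the tool's x, y, z as a fraction of full scale, then the opening, from 0 (shut) to 1 (fully open). A call has 1 to 20 rows; each row shifts and turns the commanded pose from where the row before left it, along the tool's axes as they then stand; what a row does not reach is not made up. Full scale, the value 1, is 800 mm for a shift and 0.12 rad for a turn. A row lasts 1/10 s, in which the tool goes at most 50 mm and 8.59 degrees, less where a joint would pass 70% of its speed; a pose out of reach is approached as far as the arm can. A call with a number of a shift or a turn outside -1 to 1 is refused whole. A call with a gripper value outside its range is refused whole. The fingers move at their own pace and stop on an object; FORCE is the grip in N (left out, the last holds). Time passes only in rows, so rows that do not move let the fingers close. It gives the time, the measured TCP pose, the force, the opening and the grip force at its end, in the units of the state.
- monitor.sense(): the state, without advancing time (a new reading comes with each control period).
- eyes.snapshot(name): name is "side" or "top" or "wrist"; returns a dict with "pixels" (384x512x3 uint8, red, green, blue), "depth" (384x512 float32, m along the optical axis (not along the pixel's ray), 0 where there is no reading), "intrinsics" (3x3 intrinsics, pixels), "eye" and "attitude" of the camera in the world. Camera axes: x right, y down, z forward; pixel columns grow to the right and rows downward; lengths in m; the calibration is good to about 2 mm. A picture is of the moment at which its call begins.
- job.sign_off(): hands the job in; it is judged then, once.
The state is a dict: "t": time; "q": joint angles; "qd": joint speeds; "tau": joint torques, N m; "tcp_pos": TCP position; "tool_rot": TCP orientation; "force": force on the tool from outside, world axes, zero at the start; "ft_torque": the same for the moment, N m; "finger_gap": opening from 0.0 (shut) to 1.0 (fully open); "gripper_force": force on a finger pad.
Only numpy, scipy, OpenCV 4.12 (cv2) and the standard library are available. Lean on these libraries where they do the work, as an engineer would, in place of code of your own. Each camera call takes 0.05 s, during which the arm holds its last target. There are 200 camera calls.

## Working session

There is one attempt and no reset: what is moved stays moved. The work goes in short steps, Python scripts to look and compute and a shell command to move; the robot and the scene stay as the last step left them, time stands still between calls to the robot, and variables do not carry over. Pictures are saved under pics/ and viewed, at most 11 in all, crops included, and the job is handed in when it is done.

```bash
ls; mkdir -p pics
python3 - <<'E'
from station import monitor, eyes, job, manip
import cv2,pickle
s=monitor.sense();print({k:s[k] for k in('t','tcp_pos','tool_rot','force','finger_gap')},manip.nose_length)
for n in('top','side'):
    d=eyes.snapshot(n);pickle.dump(d,open(n+'.pkl','wb'));cv2.imwrite(f'pics/{n}0.png',d['pixels'][:,:,::-1]);print(n,d['eye'],d['attitude'],d['intrinsics'])
E
```

```text
pics
{'t': 0.0, 'tcp_pos': array([0.20613843, 0.58921945, 0.20734946]), 'tool_rot': array([ 1.67613962e-01,  9.85852115e-01, -1.01681681e-03, -3.65122328e-04]), 'force': array([ 0.22635198, -0.62120662, -0.06318664]), 'finger_gap': 0.9997730556524743} 0.014
top [0.47431419 0.01645118 1.00427342] [ 0.71542705 -0.6955341   0.03998977 -0.05288935] [[373.78611601   0.         257.29167233]
 [  0.         373.78611601 194.81003838]
 [  0.           0.           1.        ]]
side [0.18895339 0.54439094 0.85940297] [-0.28593158  0.89259004 -0.33046725  0.11098444] [[493.93409599   0.         254.33316687]
 [  0.         493.93409599 185.45178468]
 [  0.           0.           1.        ]]
```

View pics/top0.png

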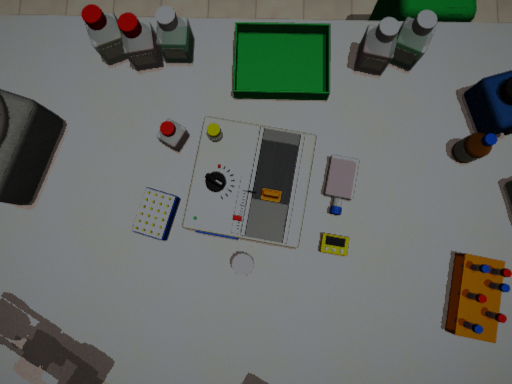

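View pics/side0.png

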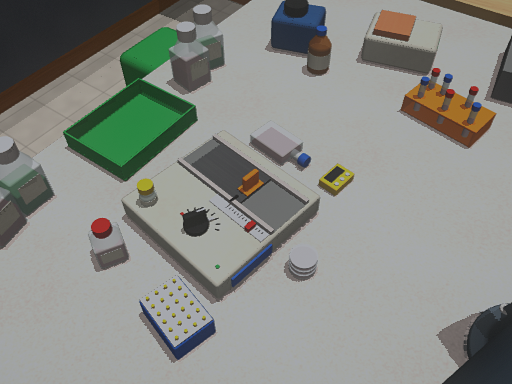

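Top view: the viewer spans (184,117)–(316,247), with the dial at (216,181), the orange tab at (271,196), the red clip at (237,217) and the pot at (214,130). The side view agrees. Next I'll measure these.

```bash
cat > h.py <<'E'
import numpy as np,cv2,pickle
from scipy.spatial.transform import Rotation as R
def ray(d,uv,z):
    uv=np.atleast_2d(np.asarray(uv,float));K=d['intrinsics']
    r=np.c_[(uv[:,0]-K[0,2])/K[0,0],(uv[:,1]-K[1,2])/K[1,1],np.ones(len(uv))]
    r=R.from_quat(d['attitude']).apply(r);return d['eye']+r*((z-d['eye'][2])/r[:,2])[:,None]
def cloud(d):
    v,u=np.mgrid[:384,:512];K=d['intrinsics'];D=d['depth']
    c=np.stack([(u-K[0,2])/K[0,0]*D,(v-K[1,2])/K[1,1]*D,D],-1)
    return (R.from_quat(d['attitude']).apply(c.reshape(-1,3))+d['eye']).reshape(384,512,3)
def masks(d):
    h=cv2.cvtColor(d['pixels'],cv2.COLOR_RGB2HSV);H,S,V=h[...,0],h[...,1],h[...,2]
    return dict(orange=(H>8)&(H<22)&(S>150)&(V>90),red=((H<6)|(H>174))&(S>150)&(V>80),dark=(V<45))
E
python3 - <<'E'
from h import *
for n in('top','side'):
    d=pickle.load(open(n+'.pkl','rb'));P=cloud(d);m=masks(d)
    reg=(P[...,0]>.3)&(P[...,0]<.8)&(abs(P[...,1])<.35)&(d['depth']>0)
    deck=reg&(abs(P[...,2]-.062)<.012)
    k,l,st,c=cv2.connectedComponentsWithStats(cv2.morphologyEx(deck.astype('u1'),cv2.MORPH_OPEN,np.ones((3,3))))
    i=1+st[1:,4].argmax();q=P[l==i][:,:2].astype('f4')
    print(n,'deckz',np.median(P[l==i][:,2]),'rect',cv2.minAreaRect(q*1000))
    v,u=np.nonzero((l==i));print('  rect via rays',cv2.minAreaRect((ray(d,np.c_[u,v],.06)[:,:2]*1000).astype('f4')))
    for c,zlo in(('orange',.05),('red',.05),('dark',.065)):
        k,l,st,ce=cv2.connectedComponentsWithStats((m[c]&reg&(P[...,2]>zlo)).astype('u1'))
        for j in range(1,k):
            if st[j,4]>4: print(' ',c,ce[j].round(1),st[j,4],P[l==j].mean(0).round(4),'zmax',P[l==j][:,2].max().round(3))
d=pickle.load(open('top.pkl','rb'));cv2.imwrite('pics/crop0.png',cv2.resize(d['pixels'][110:255,180:325,::-1],None,fx=4,fy=4,interpolation=cv2.INTER_CUBIC))
E
```

```text
top deckz 0.05976456895584681 rect ((637.9363403320312, 55.97657775878906), (300.3234558105469, 299.9059143066406), 81.44766998291016)
  rect via rays ((636.6943359375, 55.71333312988281), (297.67889404296875, 297.64166259765625), 81.45088958740234)
  orange [271.1 194.5] 176 [0.5974 0.0008 0.0849] zmax 0.109
  red [166.7 127.5] 151 [0.7582 0.2676 0.0985] zmax 0.104
  red [218.5 166. ] 6 [0.6713 0.1379 0.0591] zmax 0.062
  red [236.5 217.6] 34 [0.5385 0.0856 0.0709] zmax 0.075
  dark [171.6 133.1] 14 [0.7465 0.2564 0.09  ] zmax 0.096
  dark [275.4 168.5] 1586 [ 0.6671 -0.0087  0.0672] zmax 0.073
  dark [214.9 181.1] 289 [0.628  0.1425 0.0806] zmax 0.106
side deckz 0.061037348319598894 rect ((636.92138671875, 56.17462158203125), (300.736328125, 301.1342468261719), 81.674560546875)
  rect via rays ((635.13671875, 58.64949035644531), (301.0238037109375, 305.5561218261719), 81.47478485107422)
  orange [250.6 182.4] 327 [0.5955 0.0045 0.0863] zmax 0.111
  red [181.6 213.1] 7 [0.6742 0.136  0.0622] zmax 0.064
  red [100.1 225.2] 222 [0.7587 0.2672 0.1003] zmax 0.103
  red [249.9 224.4] 50 [0.5395 0.0843 0.0723] zmax 0.076
  dark [234.2 197.4] 17 [0.606  0.0479 0.0731] zmax 0.077
  dark [203.1 216.6] 30 [0.6173 0.1322 0.0896] zmax 0.104
  dark [199.4 214.8] 5 [0.621  0.1378 0.0988] zmax 0.103
  dark [187.9 227.6] 43 [0.6311 0.1636 0.0775] zmax 0.104
  dark [204.4 229.9] 14 [0.6061 0.1448 0.0688] zmax 0.072
```

View pics/crop0.png

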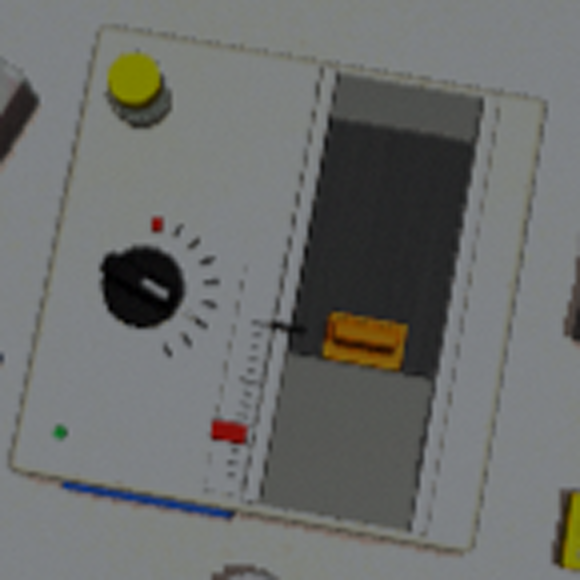

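Crop: the bar's white line runs towards about (165,297) from the centre at (143,286), so the dial sits near 1.9 rad. The black pointer is at (283,326) and the clip at (229,432). I'll move above the dial.

```bash
python3 -m pendant '[[[-0.0423,-0.0222,-0.0026,0,0,0,1],[-0.0423,-0.0222,-0.0026,0,0,0,1],[-0.0423,-0.0222,-0.0026,0,0,0,1],[-0.0423,-0.0222,-0.0026,0,0,0,1],[-0.0423,-0.0222,-0.0026,0,0,0,1],[-0.0423,-0.0222,-0.0026,0,0,0,1],[-0.0423,-0.0222,-0.0026,0,0,0,1],[-0.0423,-0.0222,-0.0026,0,0,0,1],[-0.0423,-0.0222,-0.0026,0,0,0,1],[-0.0423,-0.0222,-0.0026,0,0,0,1],[-0.0423,-0.0222,-0.0026,0,0,0,1],[-0.0423,-0.0222,-0.0026,0,0,0,1],[-0.0423,-0.0222,-0.0026,0,0,0,1],[-0.0423,-0.0222,-0.0026,0,0,0,1],[-0.0423,-0.0222,-0.0026,0,0,0,1],[-0.0423,-0.0222,-0.0026,0,0,0,1]]]'
python3 -m pendant '[[[0,0,0,0,0,0.97,1],[0,0,0,0,0,0.97,1],[0,0,0,0,0,0.97,1],[0,0,0,0,0,0.97,1],[0,0,0,0,0,0.97,1],[0,0,0,0,0,0.97,1],[0,0,0,0,0,0.97,1],[0,0,0,0,0,0.97,1],[0,0,0,0,0,0.97,1],[0,0,0,0,0,0.97,1],[0,0,0,0,0,0.97,1],[0,0,0,0,0,0.97,1],[0,0,0,0,0,0.97,1],[0,0,0,0,0,0.97,1],[0,0,0,0,0,0.97,1],[0,0,0,0,0,0,1]]]'
python3 - <<'E'
from h import *
from station import monitor,eyes
d=eyes.snapshot('wrist');s=monitor.sense();print(s['q'],s['tcp_pos'],R.from_quat(s['tool_rot']).as_matrix().round(3))
pickle.dump((d,s),open('w1.pkl','wb'));cv2.imwrite('pics/w1.png',d['pixels'][:,:,::-1])
E
```

```text
t: 1.7
tcp_pos: [0.6241, 0.1414, 0.2411]
tool_rot: [0.168, 0.986, -0.0, -0.001]
force: [-0.0, 0.4, -0.5]
finger_gap: 0.999
gripper_force: 0.0
t: 3.3
tcp_pos: [0.6232, 0.1427, 0.241]
tool_rot: [0.863, 0.505, -0.001, -0.0]
force: [0.8, 0.2, -0.2]
finger_gap: 0.999
gripper_force: 0.0
[ 5.06460045e-02  5.15311145e-01  1.35642482e+00 -1.53844765e-05
  1.27099008e+00  5.60359793e-01] [0.623256   0.14273025 0.2410632 ] [[ 0.488  0.873 -0.001]
 [ 0.873 -0.488 -0.   ]
 [-0.001 -0.001 -1.   ]]
```

View pics/w1.png

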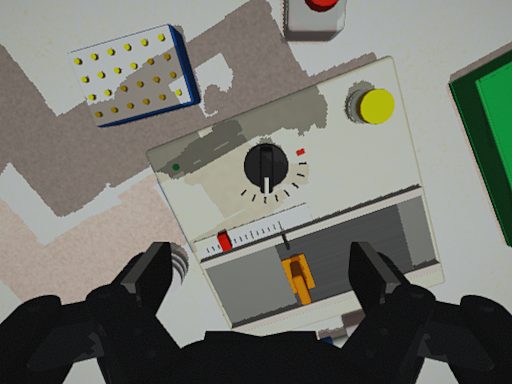

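Wrist view: the dial is centred near (267,166) with its pointer down the image, the tick at (300,152), the clip at (224,240), the pointer near (286,240) and the tab at (300,280). I'll measure them in this view.

```bash
cat > meas.py <<'E'
from h import *
import sys
d,s=pickle.load(open(sys.argv[1],'rb'));P=cloud(d);m=masks(d)
near=np.linalg.norm(P[...,:2]-[.626,.141],axis=-1)<.045
bar=near&(P[...,2]>.097)&(P[...,2]<.115);sk=near&(P[...,2]>.067)&(P[...,2]<.077)
for n,k in(('bar',bar),('dialall',near&(P[...,2]>.067))):
    v,u=np.nonzero(k);
    q=(ray(d,np.c_[u,v],.104 if n=='bar' else .072)[:,:2]*1000).astype('f4')
    print(n,len(q),cv2.minAreaRect(q),cv2.minEnclosingCircle(q),'cloud',cv2.minAreaRect((P[k][:,:2]*1000).astype('f4')))
q=P[near&(P[...,2]>.067)][:,:2].astype('f4')*1000;print('circ cloud',cv2.minEnclosingCircle(q))
reg=(P[...,0]>.45)&(P[...,0]<.8)&(P[...,1]>-.1)&(P[...,1]<.22)&(P[...,2]>.05)
yaw=-.149;ex=np.array([np.cos(yaw),np.sin(yaw)]);ey=np.array([-ex[1],ex[0]]);c=np.array([.637,.056])
for n,zlo,zh in(('red',.066,.08),('red',.05,.064),('orange',.1,.112),('orange',.064,.112)):
    k=m[n]&reg&(P[...,2]>zlo)&(P[...,2]<zh)
    if k.sum():
        w=P[k];r=cv2.minAreaRect((w[:,:2]*1000).astype('f4'));ce=np.array(r[0])/1000;print(n,zlo,k.sum(),'rect',r,'viewer',(ce-c)@ex,(ce-c)@ey)
E
python3 meas.py w1.pkl
```

```text
bar 602 ((630.0326538085938, 143.2994842529297), (46.47374725341797, 13.668987274169922), 60.649810791015625) ((629.9163208007812, 143.5794219970703), 23.49575424194336) cloud ((629.9483642578125, 143.0265350341797), (46.052127838134766, 13.796719551086426), 60.63382339477539)
dialall 21932 ((556.6907348632812, 18.226409912109375), (340.5035400390625, 436.6810302734375), 60.75688934326172) ((521.8279418945312, -41.488277435302734), 239.4863739013672) cloud ((627.8275146484375, 145.0675506591797), (49.15491485595703, 89.47528076171875), 66.16983032226562)
circ cloud ((626.0357666015625, 141.03953552246094), 44.97927474975586)
red 0.066 157 rect ((539.4755859375, 85.49694061279297), (21.304523468017578, 11.56665325164795), 81.50776672363281) viewer -0.10082264546485437 0.014692685432447887
red 0.05 33 rect ((671.812255859375, 136.9420928955078), (4.791223049163818, 8.315079689025879), 82.34139251708984) viewer 0.022410740852632473 0.085213110814943
orange 0.1 299 rect ((598.135009765625, 2.121183395385742), (39.116912841796875, 11.707283020019531), 81.02787017822266) viewer -0.030436095083507014 -0.05905132056693945
orange 0.064 804 rect ((596.8363647460938, -7.1993255615234375), (67.97647094726562, 29.93413734436035), 81.54718017578125) viewer -0.030336728236696024 -0.06846134141348026
```

```bash
python3 -m pendant '[[[0.0046,0.007,0,0,0,0,1],[0,0,0.0375,0,0,0,1],[0,0,0.0375,0,0,0,1],[0,0,0.0375,0,0,0,1],[0,0,0.0375,0,0,0,1],[0,0,0.0375,0,0,0,1],[0,0,0,0,0,0,1]]]' 30
python3 -m pendant '[[[0,0,0,0,0,0,0],[0,0,0,0,0,0,0],[0,0,0,0,0,0,0],[0,0,0,0,0,0,0],[0,0,0,0,0,0,0],[0,0,0,0,0,0,0],[0,0,0,0,0,0,0],[0,0,0,0,0,0,0],[0,0,0,0,0,0,0],[0,0,0,0,0,0,0]]]' 30
```

```text
t: 4.05
tcp_pos: [0.6271, 0.1429, 0.087]
tool_rot: [0.863, 0.505, -0.004, -0.002]
force: [-0.4, 0.7, -0.5]
finger_gap: 1.0
gripper_force: 0.0
t: 5.05
tcp_pos: [0.6303, 0.1432, 0.0915]
tool_rot: [0.863, 0.505, -0.0, -0.0]
force: [0.3, 1.1, -0.3]
finger_gap: -0.004
gripper_force: 0.0
```

Run:
```python
from h import *
from station import monitor,eyes
for n in('wrist','side'):
    d=eyes.snapshot(n);cv2.imwrite(f'pics/{n}2.png',d['pixels'][:,:,::-1]);pickle.dump((d,monitor.sense()),open(n+'2.pkl','wb'))
    if n=='side': cv2.imwrite('pics/s2.png',cv2.resize(d['pixels'][130:290,110:330,::-1],None,fx=3,fy=3))
s=monitor.sense();print(s)
```

```text
{'t': 5.15, 'q': array([5.08390479e-02, 6.95527731e-01, 1.47166156e+00, 1.83506084e-05,
       9.74523543e-01, 5.62829275e-01]), 'qd': array([-0.00101348,  0.00113316, -0.00086096, -0.00081491, -0.00071828,
       -0.00033175]), 'tau': array([ 8.87633832e-04, -4.81366074e+01, -1.45370623e+01, -2.45704973e-05,
        1.50244534e-03, -3.51714766e-05]), 'tcp_pos': array([0.63027687, 0.14321877, 0.09151131]), 'tool_rot': array([ 8.63111296e-01,  5.05013750e-01, -4.98448929e-05, -3.44113435e-05]), 'force': array([ 0.06389967,  0.4668544 , -0.36408505]), 'ft_torque': array([ 0.02718947,  0.00582752, -0.0159699 ]), 'gripper_force': 0.0, 'finger_gap': 0.0010832105242103685}
```

View pics/s2.png

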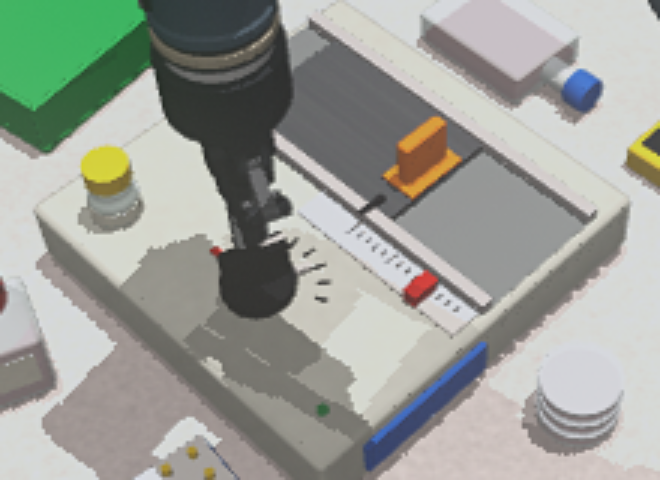

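View pics/wrist2.png

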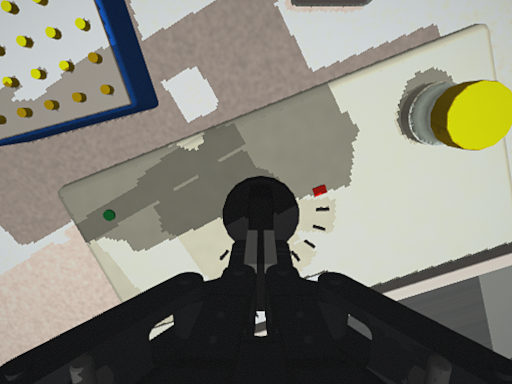

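The side crop shows the fingers at the dial, and the wrist view shows two fingertips around (245,250) and (283,250) with something dark between them. Gap and force both read 0, so I'll check more closely.

Run:
```python
from h import *
d,s=pickle.load(open('wrist2.pkl','rb'));K=d['intrinsics'];A=R.from_quat(d['attitude'])
def pr(p): c=A.inv().apply(np.array(p)-d['eye']);return (K@(c/c[2]))[:2].round(1)
t=s['tcp_pos'];print('tcp',pr(t),'grasp',pr(t+[0,0,.005]),'tip',pr(t-[0,0,.014]))
b=np.array([np.cos(-2.083),np.sin(-2.083),0]);
for k in(-.023,0,.023):print('bar top',k,pr(np.array([.630,.1432,.104])+k*b),'dial z72',pr(np.array([.630,.1432,.072])+k*b))
c=d['pixels'][160:310,180:340,::-1].astype(float);c=255*(c/255)**.45
cv2.imwrite('pics/w2c.png',cv2.resize(c.astype('u1'),None,fx=4,fy=4,interpolation=cv2.INTER_CUBIC))
```

```text
tcp [261.4 228.5] grasp [261.4 231.9] tip [261.3 219.8]
bar top -0.023 [261.1 198.2] dial z72 [261.  183.2]
bar top 0 [261.1 237.6] dial z72 [261. 217.]
bar top 0.023 [261.  274.1] dial z72 [261.  248.6]
```

View pics/w2c.png

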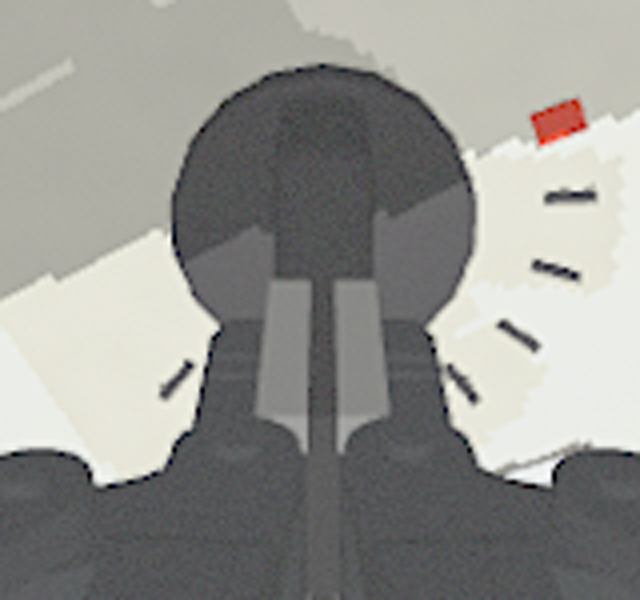

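Run:
```python
from h import *
d,s=pickle.load(open('wrist2.pkl','rb'));P=cloud(d);b=R.from_quat(s['tool_rot'])
L=b.inv().apply((P-s['tcp_pos']).reshape(-1,3)).reshape(P.shape)*1000
for u in(248,252,261,270,274):
    print(u,[(v,*L[v,u].round(0).astype(int)) for v in range(176,300,8)])
print(d['eye'],s['tcp_pos'])
```

```text
248 [(176, np.int64(25), np.int64(-9), np.int64(32)), (184, np.int64(22), np.int64(-9), np.int64(20)), (192, np.int64(17), np.int64(-9), np.int64(19)), (200, np.int64(12), np.int64(-9), np.int64(19)), (208, np.int64(16), np.int64(-7), np.int64(-9)), (216, np.int64(1), np.int64(-9), np.int64(19)), (224, np.int64(-5), np.int64(-9), np.int64(20)), (232, np.int64(11), np.int64(-7), np.int64(-29)), (240, np.int64(11), np.int64(-6), np.int64(-38)), (248, np.int64(11), np.int64(-6), np.int64(-48)), (256, np.int64(11), np.int64(-6), np.int64(-54)), (264, np.int64(11), np.int64(-5), np.int64(-61)), (272, np.int64(12), np.int64(-5), np.int64(-69)), (280, np.int64(12), np.int64(-5), np.int64(-73)), (288, np.int64(12), np.int64(-5), np.int64(-78)), (296, np.int64(15), np.int64(-4), np.int64(-87))]
252 [(176, np.int64(25), np.int64(-6), np.int64(32)), (184, np.int64(22), np.int64(-6), np.int64(20)), (192, np.int64(22), np.int64(-5), np.int64(1)), (200, np.int64(21), np.int64(-5), np.int64(-11)), (208, np.int64(17), np.int64(-5), np.int64(-12)), (216, np.int64(13), np.int64(-5), np.int64(-12)), (2
[... 2210 characters left out ...]
(200, np.int64(11), np.int64(8), np.int64(21)), (208, np.int64(6), np.int64(8), np.int64(19)), (216, np.int64(0), np.int64(8), np.int64(20)), (224, np.int64(-5), np.int64(9), np.int64(20)), (232, np.int64(-12), np.int64(9), np.int64(21)), (240, np.int64(11), np.int64(6), np.int64(-38)), (248, np.int64(11), np.int64(5), np.int64(-47)), (256, np.int64(11), np.int64(5), np.int64(-54)), (264, np.int64(11), np.int64(5), np.int64(-60)), (272, np.int64(11), np.int64(4), np.int64(-67)), (280, np.int64(11), np.int64(4), np.int64(-73)), (288, np.int64(11), np.int64(4), np.int64(-77)), (296, np.int64(16), np.int64(3), np.int64(-89))]
[0.6644695  0.20517015 0.2568714 ] [0.63025694 0.14323867 0.09149156]
```

Run:
```python
from h import *
import station; from station import manip
print([ (a,getattr(manip,a)) for a in dir(manip) if a[0]!='_'])
d,s=pickle.load(open('w1.pkl','rb'));P=cloud(d);b=R.from_quat(s['tool_rot'])
L=b.inv().apply((P-s['tcp_pos']).reshape(-1,3)).reshape(P.shape)*1000
k=(L[...,2]<60)&(abs(L[...,0])<25)&(abs(L[...,1])<70)
for y0 in(-60,-50,-40,40,50):
    q=k&(L[...,1]>y0)&(L[...,1]<y0+10);print('open',y0,q.sum(),np.percentile(L[q][:,2],[0,50,98,100]).round(1) if q.any() else '')
d,s=pickle.load(open('side2.pkl','rb'));P=cloud(d)
L=b.inv().apply((P-s['tcp_pos']).reshape(-1,3)).reshape(P.shape)*1000
k=(abs(L[...,0])<40)&(abs(L[...,1])<45)&(L[...,2]<15)&(L[...,2]>-120)
for z in range(-70,15,6):
    q=k&(L[...,2]>z)&(L[...,2]<=z+6)
    if q.any():print(z,q.sum(),L[q].min(0).round(0),L[q].max(0).round(0))
```

```text
[('PlanningError', <class 'station.PlanningError'>), ('nose_length', 0.014)]
open -60 2523 [-112.8  -88.2  -49.5  -42.7]
open -50 3697 [-103.1  -69.5  -39.   -35.3]
open -40 1978 [-114.8 -103.6  -88.4  -84.9]
open 40 3704 [-101.9  -69.3  -39.1  -34.9]
open 50 3070 [-110.4  -88.6  -50.6  -43. ]
-70 4 [  7. -12. -69.] [ 12.  -5. -64.]
-64 1 [ 10.   3. -62.] [ 10.   3. -62.]
-58 4 [  9.  -6. -57.] [ 11.   0. -52.]
-52 10 [ -6. -13. -50.] [ 11.   2. -46.]
-46 20 [ -8. -15. -46.] [ 10.   4. -40.]
-40 27 [-11. -14. -40.] [ 10.   8. -34.]
-34 15 [-11. -13. -34.] [ 10.   3. -30.]
-28 6 [-11.  -7. -27.] [ 10.  -1. -25.]
-22 1 [-16.   2. -17.] [-16.   2. -17.]
-16 116 [-24.  -8. -16.] [ 22.   7. -10.]
-10 47 [-21.  -8. -10.] [22.  5. -4.]
-4 46 [-23.  -9.  -4.] [22.  3.  2.]
2 41 [-22.  -9.   2.] [22.  5.  8.]
8 47 [-21.  -9.   8.] [22.  1. 14.]
14 7 [-14.  -7.  14.] [22.  3. 15.]
```

Both fixed views agree: the shut fingertips really stand about 24 mm behind the reported TCP, not 14 mm ahead. They closed in the air above the bar, touching nothing. I'll open, go 37 mm deeper and close again.

```bash
python3 -m pendant '[[[0,0,0,0,0,0,1],[0,0,0,0,0,0,1],[0,0,0,0,0,0,1],[0,0,0,0,0,0,1],[0,0,0,0,0,0,1],[0,0,0,0,0,0,1],[0,0,0,0,0,0,1],[0,0,0,0,0,0,1],[0,0,0.0155,0,0,0,1],[0,0,0.0155,0,0,0,1],[0,0,0.0155,0,0,0,1],[0,0,0,0,0,0,1],[0,0,0,0,0,0,1]]]' 30
python3 -m pendant '[[[0,0,0,0,0,0,0],[0,0,0,0,0,0,0],[0,0,0,0,0,0,0],[0,0,0,0,0,0,0],[0,0,0,0,0,0,0],[0,0,0,0,0,0,0],[0,0,0,0,0,0,0],[0,0,0,0,0,0,0],[0,0,0,0,0,0,0],[0,0,0,0,0,0,0]]]' 30
```

```text
t: 6.45
tcp_pos: [0.6297, 0.1432, 0.0533]
tool_rot: [0.863, 0.505, -0.001, -0.0]
force: [0.5, -1.0, 0.5]
finger_gap: 1.0
gripper_force: 0.0
t: 7.45
tcp_pos: [0.6305, 0.1432, 0.0548]
tool_rot: [0.863, 0.505, 0.0, 0.0]
force: [-1.4, -0.3, 4.3]
finger_gap: 0.155
gripper_force: 33.2
```

Gripped. Turning it anticlockwise (negative tool z), about 1.94 rad.

```bash
python3 -m pendant '[[[0,0,0,0,0,-0.9,0],[0,0,0,0,0,-0.9,0],[0,0,0,0,0,-0.9,0],[0,0,0,0,0,-0.9,0],[0,0,0,0,0,-0.9,0],[0,0,0,0,0,-0.9,0],[0,0,0,0,0,-0.9,0],[0,0,0,0,0,-0.9,0],[0,0,0,0,0,-0.9,0],[0,0,0,0,0,-0.9,0],[0,0,0,0,0,-0.9,0],[0,0,0,0,0,-0.9,0],[0,0,0,0,0,-0.9,0],[0,0,0,0,0,-0.9,0],[0,0,0,0,0,-0.9,0],[0,0,0,0,0,-0.9,0],[0,0,0,0,0,-0.9,0],[0,0,0,0,0,0,0],[0,0,0,0,0,0,0]]]' 30
python3 - <<'E'
from h import *
from station import monitor
s=monitor.sense();M=R.from_quat(s['tool_rot']).as_matrix();print(s['tcp_pos'],np.arctan2(M[1,1],M[0,1]),s['q'][5],s['force'],s['ft_torque'],s['finger_gap'])
E
```

```text
t: 9.35
tcp_pos: [0.6305, 0.1432, 0.0548]
tool_rot: [0.124, 0.992, -0.0, 0.0]
force: [-0.6, -0.0, 5.0]
finger_gap: 0.153
gripper_force: 33.4
[0.63049533 0.14319323 0.05476141] 1.3218783287107976 -1.270946984203031 [-0.5678033  -0.04989769  4.9521462 ] [-0.05405611  0.1815208   0.02148644] 0.1527339046647872
```

```bash
C='from h import *
from station import monitor
s=monitor.sense();M=R.from_quat(s["tool_rot"]).as_matrix();print(np.arctan2(M[1,1],M[0,1]),s["ft_torque"])'
python3 -m pendant '[[[0,0,0,0,0,-0.4,0],[0,0,0,0,0,-0.35,0],[0,0,0,0,0,0,0],[0,0,0,0,0,0,0]]]' >/dev/null; python3 -c "$C"
python3 -m pendant '[[[0,0,0,0,0,-0.15,0],[0,0,0,0,0,0,0],[0,0,0,0,0,0,0]]]'>/dev/null; python3 -c "$C"
python3 -m pendant '[[[0,0,0,0,0,-0.15,0],[0,0,0,0,0,0,0],[0,0,0,0,0,0,0]]]'>/dev/null; python3 -c "$C"
```

```text
1.4118635574067493 [-0.0969107   0.10539443  0.0314576 ]
1.4274714865478046 [-0.09455458  0.12037225 -0.48911492]
1.4446211071320192 [-0.10410418  0.13507799 -0.73322393]
```

At the stop: the torque rises beyond 1.42 rad. I'll ease off slightly, release, rise, turn and go above the tab.

```bash
python3 -m pendant '[[[0,0,0,0,0,0.15,0],[0,0,0,0,0,0,0],[0,0,0,0,0,0,1],[0,0,0,0,0,0,1],[0,0,0,0,0,0,1],[0,0,0,0,0,0,1],[0,0,0,0,0,0,1],[0,0,0,0,0,0,1],[0,0,-0.03,0,0,0,1],[0,0,-0.04,0,0,0,1],[0,0,-0.04,0,0,0,1],[0,0,0,0,0,0,1]]]'
python3 -m pendant '[[[0,0,0,0,0,0.938,1],[0,0,0,0,0,0.938,1],[0,0,0,0,0,0.938,1],[0,0,0,0,0,0.938,1],[0,0,0,0,0,0.938,1],[0,0,0,0,0,0.938,1],[0,0,0,0,0,0.938,1],[0,0,0,0,0,0.938,1],[0,0,0,0,0,0.938,1],[0,0,0,0,0,0.938,1],[0,0,0,0,0,0.938,1],[0,0,0,0,0,0.938,1],[0,0,0,0,0,0.938,1],[0,0,0,0,0,0.938,1],[0,0,0,0,0,0,1]]]'
python3 -m pendant '[[[-0.0361,-0.0028,0,0,0,0,1],[-0.0361,-0.0028,0,0,0,0,1],[-0.0361,-0.0028,0,0,0,0,1],[-0.0361,-0.0028,0,0,0,0,1],[-0.0361,-0.0028,0,0,0,0,1],[0,0,0,0,0,0,1],[0,0,0,0,0,0,1]]]'
python3 - <<'E'
from h import *
from station import monitor,eyes
d=eyes.snapshot('wrist');s=monitor.sense();print(s['tcp_pos'],R.from_quat(s['tool_rot']).as_matrix().round(3))
pickle.dump((d,s),open('w3.pkl','wb'));cv2.imwrite('pics/w3.png',d['pixels'][:,:,::-1])
E
python3 meas.py w3.pkl
```

```text
t: 11.55
tcp_pos: [0.634, 0.1435, 0.1476]
tool_rot: [0.069, 0.998, 0.001, 0.005]
force: [0.2, 0.3, 0.5]
finger_gap: 1.001
gripper_force: 0.0
t: 13.05
tcp_pos: [0.6297, 0.1432, 0.1415]
tool_rot: [0.756, 0.655, -0.001, -0.0]
force: [0.1, 0.2, -0.2]
finger_gap: 0.996
gripper_force: 0.0
t: 13.75
tcp_pos: [0.5983, 0.0015, 0.1421]
tool_rot: [0.756, 0.654, -0.0, -0.0]
force: [-0.5, 0.5, -0.4]
finger_gap: 1.003
gripper_force: 0.0
[0.59847165 0.00219069 0.14216794] [[ 0.143  0.99  -0.   ]
 [ 0.99  -0.143  0.001]
 [ 0.    -0.    -1.   ]]
bar 0 ((0.0, 0.0), (0.0, 0.0), 0.0) ((0.0, 0.0), 0.0) cloud ((0.0, 0.0), (0.0, 0.0), 0.0)
dialall 2062 ((630.4305419921875, 127.81991577148438), (22.512842178344727, 55.375022888183594), 81.68863677978516) ((631.926025390625, 138.05599975585938), 27.689279556274414) cloud ((631.1178588867188, 128.41229248046875), (23.000957489013672, 56.37071228027344), 82.7757568359375)
circ cloud ((632.455078125, 138.96115112304688), 28.186683654785156)
red 0.066 448 rect ((539.139404296875, 85.21389770507812), (21.0139102935791, 11.666939735412598), 81.45299530029297) viewer -0.1011130847023865 0.01436287270922041
red 0.05 52 rect ((672.05517578125, 135.06353759765625), (3.135232448577881, 7.8816328048706055), 81.61436462402344) viewer 0.02292983942129246 0.08339143115826757
orange 0.1 869 rect ((598.2461547851562, 1.9525566101074219), (39.15108108520508, 11.710129737854004), 81.35594177246094) viewer -0.030301149022367954 -0.05920157957220362
orange 0.064 2188 rect ((598.179931640625, 1.6351966857910156), (49.64280700683594, 29.810035705566406), 81.19087982177734) viewer -0.03031952656145531 -0.05952525393401009
```

View pics/w3.png

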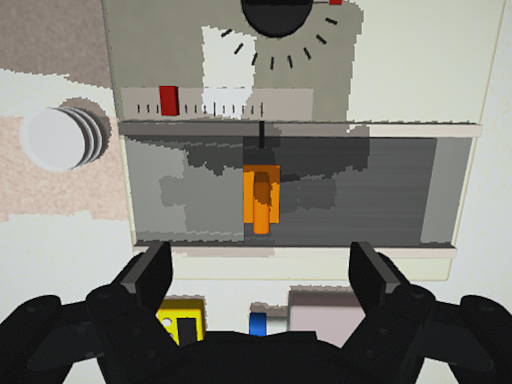

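Wrist view: the tab is at (261,190), the pointer at (262,130) and the clip at (169,100). I'll check the dial from the side and top cameras.

Run:
```python
from h import *
from station import eyes
o=[]
for n,(u,v) in(('side',(195,218)),('top',(216,181))):
    d=eyes.snapshot(n);pickle.dump((d,None),open(n+'4.pkl','wb'))
    o.append(cv2.resize((255*(d['pixels'][v-30:v+30,u-35:u+35,::-1]/255.)**.6).astype('u1'),(390,334),interpolation=cv2.INTER_CUBIC))
    P=cloud(d);k=(np.linalg.norm(P[...,:2]-[.630,.143],axis=-1)<.035)&(P[...,2]>.097)&(P[...,2]<.112)
    print(n,k.sum(),cv2.minAreaRect((P[k][:,:2]*1000).astype('f4')))
cv2.imwrite('pics/dial4.png',np.hstack(o))
```

```text
side 161 ((630.4815673828125, 143.131591796875), (14.584282875061035, 48.171531677246094), 81.46625518798828)
top 109 ((630.3345947265625, 142.83041381835938), (14.429231643676758, 45.718170166015625), 82.33663940429688)
```

View pics/dial4.png

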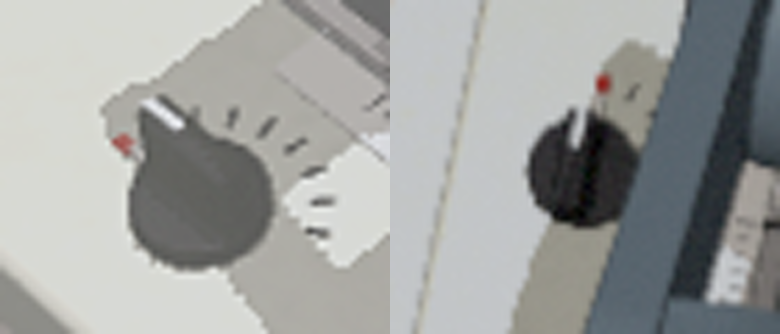

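Both views show the bar pointing along the viewer's x at the red tick, so the dial is at zero. Next I'll grip the tab.

```bash
python3 -m pendant '[[[0,0,0.0269,0,0,0,1],[0,0,0.0269,0,0,0,1],[0,0,0.0269,0,0,0,1],[0,0,0.0269,0,0,0,1],[0,0,0,0,0,0,1],[0,0,0,0,0,0,1],[0,0,0,0,0,0,0],[0,0,0,0,0,0,0],[0,0,0,0,0,0,0],[0,0,0,0,0,0,0],[0,0,0,0,0,0,0],[0,0,0,0,0,0,0],[0,0,0,0,0,0,0],[0,0,0,0,0,0,0],[0,0,0,0,0,0,0],[0,0,0,0,0,0,0]]]' 60
```

```text
t: 15.5
tcp_pos: [0.5989, 0.0018, 0.0568]
tool_rot: [0.756, 0.654, 0.0, 0.0]
force: [-0.9, 0.2, 5.2]
finger_gap: 0.127
gripper_force: 60.1
```

```bash
python3 -m pendant '[[[0,-0.0074,0,0,0,0,0],[0,-0.0074,0,0,0,0,0],[0,-0.0074,0,0,0,0,0],[0,-0.0074,0,0,0,0,0],[0,-0.0074,0,0,0,0,0],[0,-0.0074,0,0,0,0,0],[0,-0.0074,0,0,0,0,0],[0,-0.0074,0,0,0,0,0],[0,-0.0074,0,0,0,0,0],[0,-0.0074,0,0,0,0,0],[0,-0.0074,0,0,0,0,0],[0,-0.0072,0,0,0,0,0],[0,0,0,0,0,0,0],[0,0,0,0,0,0,0],[0,0,0,0,0,0,0]]]' 60
python3 - <<'E'
from h import *
from station import monitor,eyes
d=eyes.snapshot('wrist');s=monitor.sense();pickle.dump((d,s),open('w5.pkl','wb'))
K=d['intrinsics'];A=R.from_quat(d['attitude']);c=A.inv().apply(np.array([.5391,.0852,.072])-d['eye']);u,v=(K@(c/c[2]))[:2].astype(int);print(u,v)
x0,y0=max(0,u-80),max(0,v-60);print(x0,y0)
cv2.imwrite('pics/w5.png',cv2.resize(d['pixels'][y0:y0+150,x0:x0+200,::-1],None,fx=4,fy=4,interpolation=cv2.INTER_CUBIC))
E
```

```text
t: 17.0
tcp_pos: [0.5315, 0.012, 0.0568]
tool_rot: [0.756, 0.654, 0.003, 0.002]
force: [8.9, 1.9, 1.7]
finger_gap: 0.127
gripper_force: 59.7
255 99
175 39
```

View pics/w5.png

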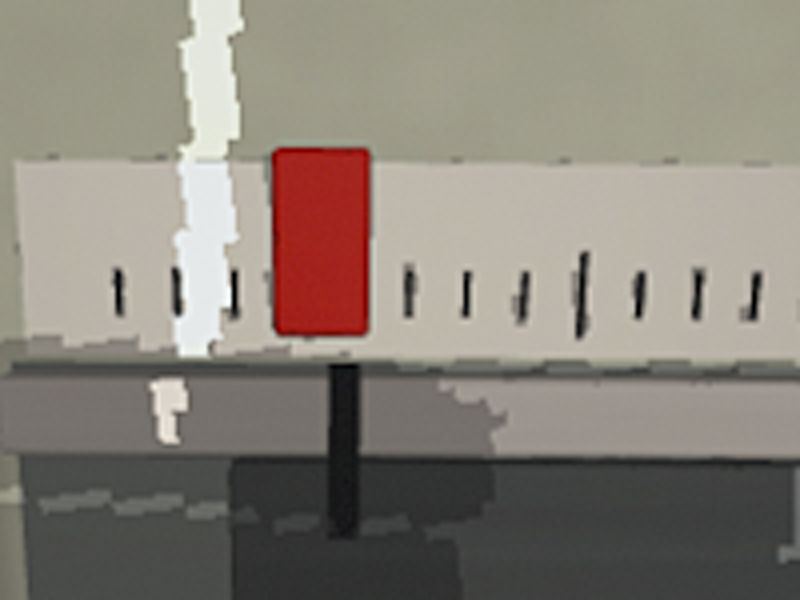

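The crop shows the pointer at x=344 and the clip centred at x=322, with 8 px per mm, so it is about 2.7 mm short. I'll nudge it on.

```bash
python3 -m pendant '[[[0,-0.0018,0,0,0,0,0],[0,-0.0017,0,0,0,0,0],[0,0,0,0,0,0,0],[0,0,0,0,0,0,0],[0,0,0,0,0,0,0],[0,0,0,0,0,0,0],[0,0,0,0,0,0,0]]]' 60
cat > chk.py <<'E'
from h import *
from station import monitor,eyes
d=eyes.snapshot('wrist');s=monitor.sense();P=cloud(d);m=masks(d)
yaw=-.149;ex=np.array([np.cos(yaw),np.sin(yaw)]);ey=np.array([-ex[1],ex[0]]);c=np.array([.637,.056])
v,u=np.mgrid[:384,:512];f=lambda k,z:(lambda q:np.c_[(q-c)@ex,(q-c)@ey])(ray(d,np.c_[u[k],v[k]],z)[:,:2])
r=f(m['red'],.072);r=r[(abs(r[:,1]-.0145)<.015)&(abs(r[:,0]+.101)<.02)]
g=d['pixels'].max(-1);p=f(g<60,.073);p=p[(p[:,1]>-.014)&(p[:,1]<-.004)&(abs(p[:,0]+.101)<.015)]
print('clip',(r[:,0].min()+r[:,0].max())/2,'ptr',np.median(p[:,0]),p[:,0].min(),p[:,0].max(),len(p),'tcp along',(s['tcp_pos'][:2]-c)@ex,s['force'],s['finger_gap'])
x0,y0=175,39;cv2.imwrite('pics/w6.png',cv2.resize(d['pixels'][y0:y0+150,x0:x0+200,::-1],None,fx=4,fy=4,interpolation=cv2.INTER_CUBIC))
E
python3 chk.py
```

```text
t: 17.75
tcp_pos: [0.529, 0.0124, 0.0569]
tool_rot: [0.756, 0.654, 0.003, 0.003]
force: [9.3, 2.2, 1.0]
finger_gap: 0.134
gripper_force: 59.7
clip -0.10132399713326617 ptr -0.1009667017404835 -0.1155120110313387 -0.08631819992078307 458 tcp along -0.10031073425774345 [9.18919722 1.83414824 1.09635737] 0.12607537077006342
```

View pics/w6.png

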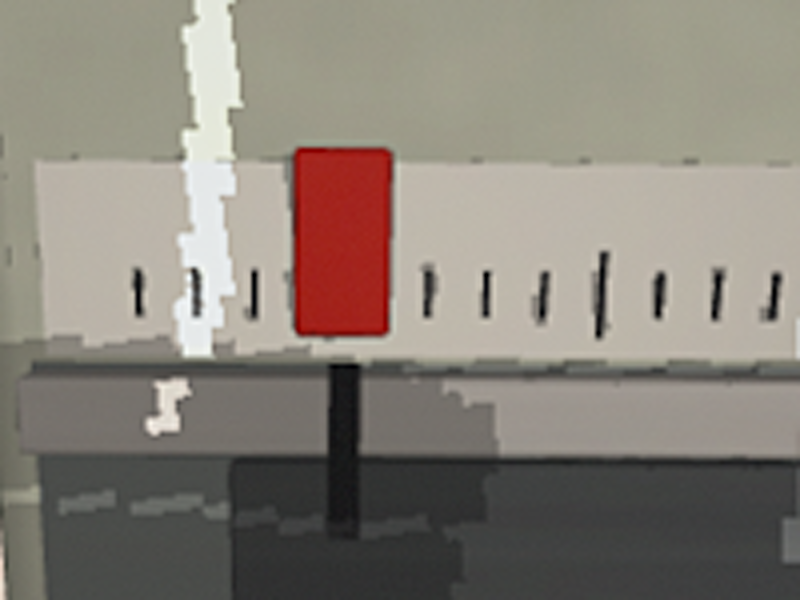

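The pointer (x=344) is now level with the clip's middle (x=342), within about 0.3 mm, and the grip is holding.

```bash
python3 -c "from station import job;print(job.sign_off())"
```

```text
the job is handed in; nothing more can be done
None
```

The dial is back at its zero stop, and the shutter is held open with its pointer within about 0.3 mm of the red clip's middle; the job is handed in at about 18 s, with no verdict shown.

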